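Zero a comparator on its master and check a new spacer

TASK

With the metal master block standing in the gauge, slide the blue measuring head up until the needle stands mid-green, never running it to its end, let go, then take the master out and stand it on the cork mat. Slide the wooden spacer into its place from the front, past the sprung plunger, and press it against the buffer at the back with a steady push of about 8 newtons for a full second. Let go, leaving it flat on the bed and flush with the anvil, needle in the green; never press it on plunger, anvil or buffer with more than 20 newtons, and leave the other things where they are.

Things in the scene. Friction and masses are not known exactly. Their poses are not given: they have to be found in the camera images.
- gauge: Comparator fixed on the table, polished grey bed 150 x 236 mm, its top at z = 12 mm. Origin: underside of the bed, middle of the throat; x points to the back stop (away from the open front), y from the anvil to the measuring head, z up. A measured block stands on the bed lengthwise along x with y = 0, one side flush on the anvil. It goes in from the front, from x about -50 mm, sliding along +x.
- anvil: Anvil of the gauge, a fixed steel block. Origin: on its upright face, at y = -15, z = 30 mm of the gauge frame, axes as the gauge; the face runs from x = -35 to 40 mm, 45 mm high over the table, with a lead-in at the front, flared 10 mm away over x = -35 to -54 mm. Set a block down in front with some mm to spare towards the head, then bring it over as it slides in.
- plunger: Steel plunger with a round 12 mm tip; origin: foremost point of the tip. It sticks out of the head towards the anvil at x = 0, z = 34 mm of the gauge. A spring pushes it out: 0.9 N plus 0.3 N per mm over 12 mm of travel. A block's tapered nose, sliding in from the front, pushes it aside; coming from above, a block would land on it.
- stop: Back stop of the gauge: dark bracket across the end of the throat (origin as the gauge) with a rubber buffer on a screw, 42 mm above the table, facing the block. The screw setting varies and is not reported: a block meets the buffer with its centre at x = -10 to 10 mm of the gauge frame. The buffer gives 1 mm per 4 N, at most 6 mm: find it by feel; friction takes 2 to 4 N of the push.
- gauge_head (a joint): Position of the blue measuring head on its rails, m: 0 fully back, 0.040 fully towards the anvil. It stays where it is left; sliding it takes about 11 N, plus the plunger's spring. The plunger meets a 30 mm block seated on the anvil at 0.024; the needle reads 0.9 at 0.030 and runs to its end at 0.036.
- head_fin (a point): Centre of the black upright grip fin of the measuring head: 30 (x) x 14 (y) mm, in gauge axes; its top stands 85 mm over the table and 13 mm above this point, it is free down to 25 mm below this point, and the head around it is under 50 mm high. Pinch it across y and slide it towards -y of the gauge to press the plunger onto the block.
- needle (a joint): Red needle of the round white dial on the head, rad; it turns 0.15 rad per mm that the plunger is pressed in: 0 plunger free, 0.9 middle of the green band (pointing to +x of the gauge; plunger in 6 mm), 0.70 to 1.10 the green band, 1.8 end of travel.
- master: Master: aluminium block with a red grip fin: flat-sided block, 74 long x 30 wide (the gauged width) x 40 mm high, ends tapered (30 degrees a side, from 20 mm off the middle) to a round nose; grip fin on top 44 long x 14 wide, 40 to 75 mm above the underside. Origin: centre of the underside; x along the length, z up. About 0.3 kg. Stands in the throat at the start.
- spacer: Part to check: pale wooden spacer with a darker wooden fin: flat-sided block, 74 long x 30 wide (the gauged width) x 40 mm high, ends tapered (30 degrees a side, from 20 mm off the middle) to a round nose; grip fin on top 44 long x 14 wide, 40 to 75 mm above the underside. Origin: centre of the underside; x along the length, z up. About 0.18 kg. It stands on the table, left or right of the gauge.
- mat: Round cork mat, 110 mm across, 5 mm thick, fixed on the table. Origin: centre of its underside.
- lime: Green lime, about 50 mm, left at the back. Leave alone.
- tomato_u: Red tomato, about 76 mm, left at the back. Leave alone.
- garlic: Garlic bulb, about 56 mm, at the left. Leave alone.
- lemon: Yellow lemon, about 78 x 55 mm, at the left near the robot. Leave alone.
- salt: Glass salt shaker with a grey cap, 44 mm across, 90 mm high, right at the back. Leave alone.
- spice_c: Spice jar with a black lid, 44 mm across, 105 mm high, right at the back. Leave alone.
Not all that is in view belongs to the job. Several things have the shape of the mat; the one meant has the colours described above.

How it is judged:
On the way, in this order (a step that is already met when the one before it is completed fails the run):
1. the gauge is zeroed: master on the bed and anvil in the throat, needle in the green band, measuring head let go (value of joint needle between 0.7 and 1.1 rad and x of master in the frame of gauge between -0.018 and 0.016 m and y of master in the frame of gauge between -0.0025 and 0.003 m and z of master in the frame of gauge between 0.009 and 0.0145 m and angle between the x axis of master and the x axis of gauge, either way round below 0.08 rad and distance between the grasp point and head_fin above 0.04 m), for 0.3 s.
2. the master stands upright on the cork mat, let go (horizontal distance between master and mat below 0.035 m and height (world z) of master below 0.009 m and angle between master's own z axis and vertical below 0.08 rad and contact force between the fingers and master below 0.1 N), for 0.2 s.
3. the spacer, standing in the throat, is pressed against the buffer of the back stop with 4 to 11.5 N for 0.8 s (contact force between spacer and stop between 4 and 11.5 N and x of spacer in the frame of gauge between -0.018 and 0.016 m and z of spacer in the frame of gauge between 0.009 and 0.016 m), for 0.8 s.
At the end, for the whole second after the job is handed in: Spacer let go and at rest in the throat: centre -18 to 16 mm along x of the gauge (buffer side), -2.5 to 3 mm in y, on the bed (2.5 mm), lengthwise within 0.08 rad; needle in the green band (0.70 to 1.10); master upright and at rest on the mat, within 35 mm of its middle (all of step 2 and x of spacer in the frame of gauge between -0.018 and 0.016 m and y of spacer in the frame of gauge between -0.0025 and 0.003 m and z of spacer in the frame of gauge between 0.009 and 0.0145 m and angle between the x axis of spacer and the x axis of gauge, either way round below 0.08 rad and value of joint needle between 0.7 and 1.1 rad and linear speed of each of spacer, master below 0.01 m/s and velocity of joint gauge_head below 0.005 m/s); the robot touches nothing.
It fails at once if the spacer is pressed against the plunger, the anvil or the stop with more than 22 N (contact force between spacer and plunger above 22 N or contact force between spacer and anvil above 22 N or contact force between spacer and stop above 22 N).
It fails at once if the needle is run to the end of its travel (value of joint needle above 1.7 rad).
It fails at once if another thing on the table is moved more than 3 cm (distance of any of lime, tomato_u, garlic, lemon, salt, spice_c from where it was at the start of the episode above 0.03 m).
It also fails if it takes over 72 s, if anything falls off the work surface, if the arm or the gripper's body presses on something with over 40 N, if the wrist force passes 120 N, or if a joint passes its speed limit or range.

ROBOT

A 6-joint arm with a two-finger parallel gripper is mounted at the origin on the work surface; the furniture and walls round the work are solid. World frame = base frame: x ahead of the robot, y to its left, z up, the work surface at z = 0. Lengths are in m, angles in rad, forces in N, time in s.
With the tool pointing down it reaches from about 0.25 to 0.8 m from the base axis. Payload 3.9 kg.
Tool frame: the origin (TCP) lies at the very end of the fingers, on their centre line; the grasp point (between the pads) lies 19 mm behind it (bot.grip_point_offset is the distance from the TCP to the grasp point, in m); z points along the fingers, y is the line along which they close (so a half turn about z gives the same grasp; the last joint's range is limited). The gripper opens to 85 mm and grips with 20 to 120 N. Pads are 22 mm wide; open, the fingers measure 114 mm over their backs; the gripper's body (76 mm by 85 mm) begins 54 mm behind the grasp point. The pads swing forward as they close: fully open they stand 13 mm farther back than shut.
Start: joints at [1.185, 0.26, -0.138, 1.173, 0, 1.571], TCP at [0.198, 0.486, 0.231] pointing down, gripper open.
Joint ranges: [-2.78, 2.78], [-0.83, 1.72], [-1.28, 1.37], [-1.9, 2.12], [-1.57, 1.48], [-3.14, 3.14]. Speed limits (rad/s): [2.57, 2.57, 3.14, 3.14, 3.14, 3.14].

INTERFACE

Orientations are given as [roll, pitch, yaw] about the fixed x, y, z axes, in that order (R = Rz(yaw) Ry(pitch) Rx(roll)).
In Python, from rig import bot gives the robot as it stands.
- The arm moves only by the shell command python3 -m jog [FORCE], which reads ROWS from standard input. ROWS is a JSON list that holds a single list of rows (three levels of brackets), with 1 to 12 rows, each of 7 numbers: a rotation vector rx, ry, rz in shares of pi rad (1.0 is pi rad), then dx, dy, dz in fractions of the full range, 1 being 0.6 m, then the finger opening in m; each row is the pose to reach, as a shift and turn from the pose commanded when the command began, along the tool's axes at that moment; what a row does not reach only later rows make up. A row lasts 1/12 s, in which the tool goes at most 0.0417 m and 0.125 rad, less where a joint would pass 70% of its speed; a pose out of reach is approached as far as the arm can. The fingers move at their own pace and stop on an object; FORCE is the grip in N (left out, the last holds). Time passes only in rows, so rows that do not move let the fingers close. It prints the time, the measured TCP pose, the force, the opening and the grip force at its end. A shift or turn number past 1, either way, is cut back to 1. Input that does not fit is refused with a message, and nothing moves.
- bot.read_state(): the state, without advancing time (a new reading comes with each control period).
- bot.camera(name): name is "side" or "top"; returns (picture, depth): 400x640x3 uint8, red, green, blue; 400x640 float32, m along the optical axis (not along the pixel's ray), 0 where there is no reading.
- bot.camera_info(name): a dict with "camera_matrix" (3x3 intrinsics, pixels), "extrinsics" (4x4, takes a point from world to camera coordinates). Camera axes: x right, y down, z forward; pixel columns grow to the right and rows downward; lengths in m; the calibration is good to about 2 mm. A picture is of the moment at which its call begins. camera_info takes no time and is no camera call.
- bot.job_done(): hands the job in; it is judged then, once.
The state is a dict: "time_s": time; "joint_positions": joint angles; "qvel": joint speeds; "tau": joint torques, N m; "eef_pos": TCP position; "ee_rot": TCP orientation; "contact_force": force on the tool from outside, world axes, zero at the start; "ft_torque": the same for the moment, N m; "gripper_width": finger opening in m; "finger_force": force on a finger pad.
Only numpy, scipy, OpenCV 4.12 (cv2) and the standard library are available. Lean on these libraries where they do the work, as an engineer would, in place of code of your own. Each camera call takes 0.05 s, during which the arm holds its last target. There are 200 camera calls.

## Working session

There is one attempt and no reset: what is moved stays moved. The work goes in short steps, Python scripts to look and compute and a shell command to move; the robot and the scene stay as the last step left them, time stands still between calls to the robot, and variables do not carry over. Pictures are saved under pics/ and viewed, at most 10 in all, crops included, and the job is handed in when it is done.

```bash
mkdir -p pics; ls
cat > h.py <<'E'
import numpy as np, cv2
from rig import bot
def snap(n,f):
    im,d=bot.camera(n); cv2.imwrite(f'pics/{f}.png',im[:,:,::-1]); np.save(f'pics/{f}.npy',d); return im,d
def w(n,d,u,v,r=1):
    ci=bot.camera_info(n);K=np.array(ci['camera_matrix']);E=np.linalg.inv(np.array(ci['extrinsics']))
    p=d[v-r:v+r+1,u-r:u+r+1];z=np.median(p[p>0])
    return (E@np.r_[np.linalg.inv(K)@[u,v,1]*z,1])[:3]
def cloud(n,d):
    ci=bot.camera_info(n);K=np.array(ci['camera_matrix']);E=np.linalg.inv(np.array(ci['extrinsics']))
    v,u=np.mgrid[:d.shape[0],:d.shape[1]]
    P=np.stack([(u-K[0,2])/K[0,0]*d,(v-K[1,2])/K[1,1]*d,d],-1)
    return P@E[:3,:3].T+E[:3,3]
E
python3 - <<'E'
from h import *
snap('top','top0');snap('side','side0')
print(bot.camera_info('top'));print(bot.read_state())
E
```

```text
pics
{'camera_matrix': array([[487.89945217,   0.        , 311.30669262],
       [  0.        , 487.89945217, 196.99897749],
       [  0.        ,   0.        ,   1.        ]]), 'extrinsics': array([[-0.02654587, -0.99963949,  0.00402544,  0.02001613],
       [-0.99785495,  0.02625699, -0.05996728,  0.38006098],
       [ 0.05983997, -0.00560869, -0.99819223,  1.4607346 ],
       [ 0.        ,  0.        ,  0.        ,  1.        ]])}
{'time_s': 0.1, 'joint_positions': array([ 1.18498941e+00,  2.60576078e-01, -1.39231573e-01,  1.17269551e+00,
        2.29658407e-05,  1.57079798e+00]), 'qvel': array([-1.71524791e-04, -1.26531235e-03,  2.07916979e-03, -9.39569634e-05,
       -7.11828879e-04, -5.62043206e-04]), 'tau': array([ 4.91357641e-04, -4.06506693e+01,  2.54527241e+01,  1.00936843e-02,
        2.26178253e-05,  1.56870698e-06]), 'eef_pos': array([0.19732626, 0.48585127, 0.2305735 ]), 'ee_rot': array([-3.13988582e+00, -2.29629790e-05,  2.75578404e+00]), 'contact_force': array([-0.35619474,  0.14109104, -0.10427365]), 'ft_torque': array([0.0216143 , 0.07134025, 0.00027738]), 'finger_force': 0.0, 'gripper_width': 0.08543346313745194}
```

View pics/top0.png

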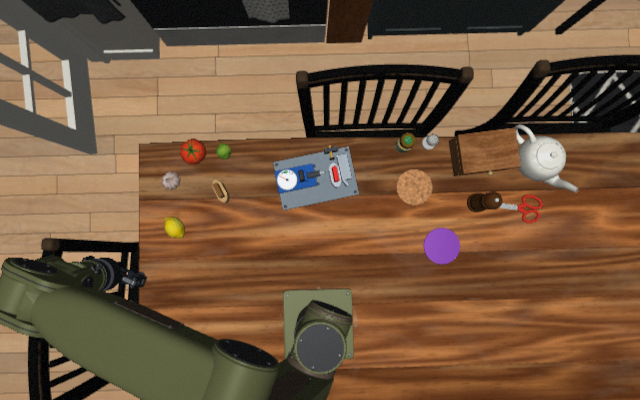

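View pics/side0.png

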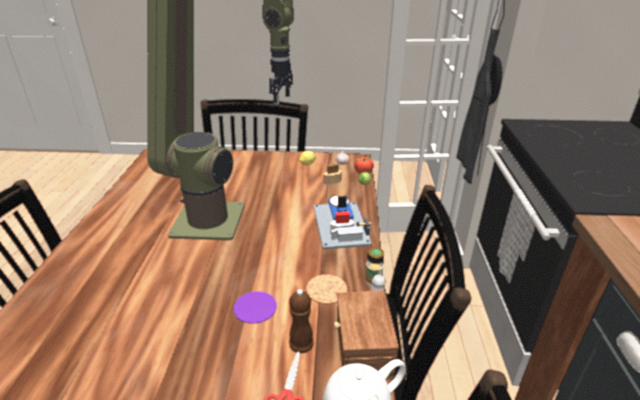

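Candidates: mat – cork disc at top (414,187) versus purple disc (442,246) → cork; spacer – pale wood with dark fin at (219,190) versus master with red fin in the gauge (335,173), other woods being the cutting board (485,152) and pepper mill (485,202). Checking in a close crop.

Run:
```python
import cv2
i=cv2.imread('pics/top0.png')
a=cv2.resize(i[140:216,265:365],None,fx=7.5,fy=7.5,interpolation=cv2.INTER_CUBIC)
b=cv2.resize(i[170:210,195:245],None,fx=1,fy=1)
a[-160:,:200]=cv2.resize(b,(200,160),interpolation=cv2.INTER_CUBIC)
cv2.imwrite('pics/crop0.png',a)
from h import *
import numpy as np
d=np.load('pics/top0.npy');P=cloud('top',d)
hsv=cv2.cvtColor(i,cv2.COLOR_BGR2HSV)
def reg(n,u0,u1,v0,v1,zl,zh,hm=None):
    m=np.zeros(d.shape,bool);m[v0:v1,u0:u1]=1
    m&=(P[...,2]>zl)&(P[...,2]<zh)
    if hm is not None:m&=hm
    q=P[m][:,:2]; 
    r=cv2.minAreaRect(q.astype('f4')*1000)
    print(n,len(q),'med',np.median(P[m],0).round(4),'rect',np.round(r[0],1),np.round(r[1],1),round(r[2],1))
H,S,V=hsv[...,0],hsv[...,1],hsv[...,2]
reg('bed',265,365,140,216,.006,.2)
reg('red',320,345,155,190,.075,.1,((H<8)|(H>172))&(S>140))
reg('fin',290,325,160,190,.076,.1)
reg('spfin',205,235,172,210,.062,.09)
reg('sp',205,235,172,210,.03,.09)
reg('anv',335,362,145,195,.04,.05)
reg('mat',390,440,165,210,.003,.012)
```

```text
bed 3828 med [ 0.4375 -0.0044  0.0148] rect [441.2  -1.6] [300.1 228.4] 88.1
red 67 med [ 0.4429 -0.0598  0.0858] rect [442.7 -59.7] [41.2 11.9] 9.8
fin 52 med [0.4418 0.0382 0.0838] rect [442.4  38. ] [29.7 14. ] 12.5
spfin 77 med [0.4067 0.2792 0.0735] rect [406.7 280.8] [44.3 13.7] 26.1
sp 222 med [0.4046 0.2766 0.043 ] rect [407.3 280.8] [72.6 30.3] 24.4
anv 277 med [ 0.4623 -0.0876  0.0448] rect [468.8 -86.4] [ 45.5 119.7] 90.0
mat 787 med [ 0.4036 -0.3036  0.0052] rect [ 403.  -304.1] [149.  134.3] 88.0
```

View pics/crop0.png

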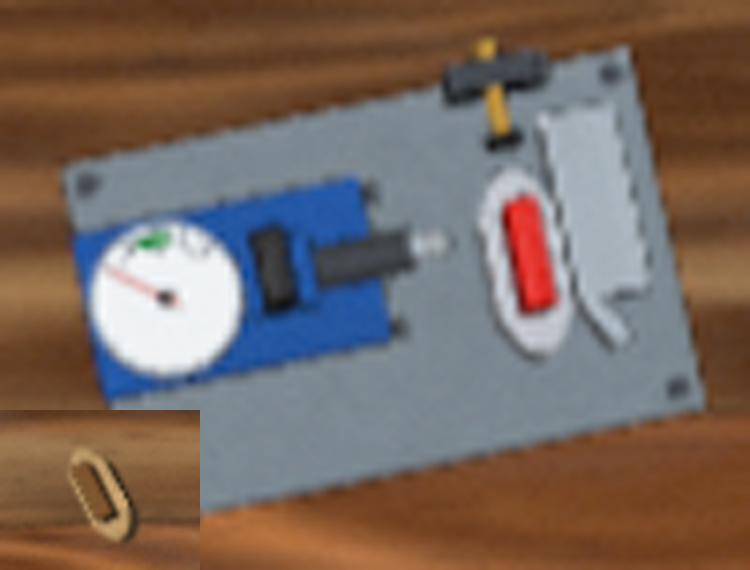

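Crop confirms: red-finned metal master in the throat by the anvil (fin centre crop (528,250)), black head fin at (272,268), plunger tip (447,242), needle at rest on the dial (167,297), wooden spacer at the inset, stop's yellow screw/black buffer at (503,140). Work out the frames.

```bash
cat >> h.py <<'E'
def atz(n,u,v,z):
    ci=bot.camera_info(n);K=np.array(ci['camera_matrix']);E=np.linalg.inv(np.array(ci['extrinsics']))
    r=E[:3,:3]@np.linalg.inv(K)@[u,v,1];t=(z-E[2,3])/r[2];return E[:3,3]+t*r
from scipy.spatial.transform import Rotation as Ro
def go(x,y,z,yaw):
    s=bot.read_state();R=Ro.from_euler('xyz',s['ee_rot']);T=Ro.from_euler('xyz',[np.pi,0,yaw])
    print('row',(R.inv()*T).as_rotvec().round(3),R.inv().apply(np.array([x,y,z])-s['eef_pos']).round(4))
E
python3 - <<'E'
from h import *
c=lambda x,y,z:atz('top',265+x/7.5-.43,140+y/7.5-.43,z)
TL,TR,BR=c(62,168,.012),c(628,48,.012),c(705,410,.012)
print(TL,TR,BR,np.linalg.norm(TL-TR),np.linalg.norm(TR-BR))
a=TL-TR;b=TR-BR;print('yaw',np.arctan2(-a[0],a[1]),np.arctan2(b[1],b[0]))
g=np.arctan2(b[1],b[0])/2+np.arctan2(-a[0],a[1])/2
m=c(528,252,.087)
for n,p in dict(tip=c(449,241,.034),fin=c(272,268,.085),bedc=(TL+BR)/2,anv=c(545,115,.045),anvf=c(585,295,.045),buf=c(503,148,.042)).items():
    q=p-m;print(n,p.round(4),'g',(q[0]*np.cos(g)+q[1]*np.sin(g)).round(4),(-q[0]*np.sin(g)+q[1]*np.cos(g)).round(4))
print('master',m,'mat',atz('top',414.3,187.3,.005),'g',g)
go(.442,.038,.2,g)
E
```

```text
[0.48970538 0.12359716 0.012     ] [ 0.53260926 -0.10643142  0.012     ] [ 0.38501599 -0.13285054  0.012     ] 0.23399549347812043 0.14993913125729436
yaw 0.18439661748444044 0.17712366792631917
tip [ 0.4536 -0.031   0.034 ] g 0.0158 0.0259
fin [0.4393 0.0388 0.085 ] g 0.0143 0.0971
bedc [ 0.4374 -0.0046  0.012 ] g 0.0046 0.0548
anv [ 0.5014 -0.07    0.045 ] g 0.0559 -0.021
anvf [ 0.4296 -0.0836  0.045 ] g -0.0172 -0.0215
buf [ 0.4891 -0.0532  0.042 ] g 0.0468 -0.0023
master [ 0.44264593 -0.05934056  0.087     ] mat [ 0.40210599 -0.30348682  0.005     ] g 0.18076014270537982
row [-1.000e-03  2.000e-03  2.575e+00] [-0.3952 -0.3228  0.0311]
```

Careful with the scale: shifts go in shares of 0.6 m and turns go in shares of pi rad. That gives: -0.2 m / 0.6 = -0.3333, -0.18 m / 0.6 = -0.3, 1.3 rad / 3.1416 = 0.4138.

```bash
echo '[[[0,0,0.4138,-0.3333,-0.3,0.0167,0.05],[0,0,0.4138,-0.3333,-0.3,0.0167,0.05],[0,0,0.4138,-0.3333,-0.3,0.0167,0.05],[0,0,0.4138,-0.3333,-0.3,0.0167,0.05],[0,0,0.4138,-0.3333,-0.3,0.0167,0.05],[0,0,0.4138,-0.3333,-0.3,0.0167,0.05],[0,0,0.4138,-0.3333,-0.3,0.0167,0.05],[0,0,0.4138,-0.3333,-0.3,0.0167,0.05],[0,0,0.4138,-0.3333,-0.3,0.0167,0.05],[0,0,0.4138,-0.3333,-0.3,0.0167,0.05],[0,0,0.4138,-0.3333,-0.3,0.0167,0.05],[0,0,0.4138,-0.3333,-0.3,0.0167,0.05]]]' | python3 -m jog 40; python3 -c "
from h import *
go(.4427,-.0595,.13,.18)"
```

```text
time_s: 1.1
eef_pos: [0.3149, 0.244, 0.221]
ee_rot: [-3.141, 0.001, 1.455]
contact_force: [-0.1, -0.6, 0.2]
gripper_width: 0.05
finger_force: 0.0
row [-0.000e+00  1.000e-03  1.275e+00] [-0.2866  0.1622  0.0911]
```

Converted, -0.2866 m / 0.6 = -0.4777, 0.1622 m / 0.6 = 0.2703, 1.275 rad / 3.1416 = 0.4058.

```bash
echo '[[[0,0,0.4058,-0.4777,0.2703,0.0667,0.05],[0,0,0.4058,-0.4777,0.2703,0.0667,0.05],[0,0,0.4058,-0.4777,0.2703,0.0667,0.05],[0,0,0.4058,-0.4777,0.2703,0.0667,0.05],[0,0,0.4058,-0.4777,0.2703,0.0667,0.05],[0,0,0.4058,-0.4777,0.2703,0.1517,0.05],[0,0,0.4058,-0.4777,0.2703,0.1517,0.05],[0,0,0.4058,-0.4777,0.2703,0.1517,0.05],[0,0,0.4058,-0.4777,0.2703,0.1517,0.05],[0,0,0.4058,-0.4777,0.2703,0.1517,0.05],[0,0,0.4058,-0.4777,0.2703,0.1517,0.05],[0,0,0.4058,-0.4777,0.2703,0.1517,0.05]]]' | python3 -m jog; python3 -c "
from h import *
go(.4427,-.0595,.058,.18)
snap('side','side1')"
```

```text
time_s: 2.1
eef_pos: [0.443, -0.0594, 0.1297]
ee_rot: [-3.141, 0.001, 0.181]
contact_force: [-0.2, -0.2, 0.5]
gripper_width: 0.0499
finger_force: 0.0
row [-0.     0.001  0.001] [-0.0002  0.0001  0.0717]
```

Converted, 0.072 m / 0.6 = 0.12, 0.06 m / 0.6 = 0.1.

```bash
echo '[[[0,0,0,0,0,0.0583,0.05],[0,0,0,0,0,0.1,0.05],[0,0,0,0,0,0.12,0.05],[0,0,0,0,0,0.12,0.05],[0,0,0,0,0,0.12,0],[0,0,0,0,0,0.12,0],[0,0,0,0,0,0.12,0],[0,0,0,0,0,0.12,0],[0,0,0,0,0,0.12,0],[0,0,0,0,0,0.12,0],[0,0,0,0,0,0.12,0]]]' | python3 -m jog 20
```

```text
time_s: 3.07
eef_pos: [0.4448, -0.059, 0.0595]
ee_rot: [3.141, -0.003, 0.181]
contact_force: [-0.2, 0.1, 7.7]
gripper_width: 0.0138
finger_force: 28.2
```

Converted, 0.006 m / 0.6 = 0.01, 0.004 m / 0.6 = 0.0067.

```bash
echo '[[[0,0,0,0.0033,0,-0.0017,0],[0,0,0,0.0067,0,-0.0017,0],[0,0,0,0.01,0,-0.0017,0],[0,0,0,0.01,0,-0.0017,0],[0,0,0,0.01,0,-0.0017,0]]]' | python3 -m jog 20
echo '[[[0,0,0,0,0,0,0.03],[0,0,0,0,0,0,0.045],[0,0,0,0,0,0,0.045],[0,0,0,0,0,0,0.045],[0,0,0,0,0,-0.05,0.045],[0,0,0,0,0,-0.1,0.045],[0,0,0,0,0,-0.1,0.045]]]' | python3 -m jog
python3 -c "
from h import *
go(.4424,.038,.12,.18)"
```

```text
time_s: 3.48
eef_pos: [0.4499, -0.0579, 0.0595]
ee_rot: [3.141, -0.001, 0.181]
contact_force: [-0.2, -0.6, 3.6]
gripper_width: 0.013
finger_force: 27.8
time_s: 4.07
eef_pos: [0.4527, -0.0583, 0.1237]
ee_rot: [3.139, -0.008, 0.181]
contact_force: [0.7, 0.8, -0.3]
gripper_width: 0.045
finger_force: 0.0
row [ 0.002 -0.008  0.001] [ 0.0071 -0.0966  0.0035]
```

Converted, -0.0966 m / 0.6 = -0.161, -0.08 m / 0.6 = -0.1333.

```bash
echo '[[[0,0,0,0.0117,-0.0667,0,0.045],[0,0,0,0.0117,-0.1333,0,0.045],[0,0,0,0.0117,-0.161,0,0.045],[0,0,0,0.0117,-0.161,0,0.045],[0,0,0,0.0117,-0.161,0.05,0.045],[0,0,0,0.0117,-0.161,0.0917,0.045],[0,0,0,0.0117,-0.161,0.11,0.045],[0,0,0,0.0117,-0.161,0.11,0.045],[0,0,0,0.0117,-0.161,0.11,0.045]]]' | python3 -m jog
echo '[[[0,0,0,0,0,0,0],[0,0,0,0,0,0,0],[0,0,0,0,0,0,0],[0,0,0,0,0,0,0],[0,0,0,0,0,0,0],[0,0,0,0,0,0,0],[0,0,0,0,0,0,0]]]' | python3 -m jog 60
```

```text
time_s: 4.82
eef_pos: [0.4382, 0.0378, 0.0528]
ee_rot: [3.141, 0.002, 0.18]
contact_force: [-0.4, -0.6, -0.6]
gripper_width: 0.0449
finger_force: 0.0
time_s: 5.4
eef_pos: [0.4401, 0.0379, 0.0544]
ee_rot: [3.14, -0.003, 0.181]
contact_force: [-0.5, -3.8, 5.4]
gripper_width: 0.0129
finger_force: 59.2
```

Converted, 0.012 m / 0.6 = 0.02, 0.01 m / 0.6 = 0.0167.

```bash
echo '[[[0,0,0,0,0.0033,0,0],[0,0,0,0,0.0067,0,0],[0,0,0,0,0.01,0,0],[0,0,0,0,0.0133,0,0],[0,0,0,0,0.0167,0,0],[0,0,0,0,0.02,0,0],[0,0,0,0,0.02,0,0],[0,0,0,0,0.02,0,0]]]' | python3 -m jog
python3 - <<'E'
from h import *
i,_=snap('top','t2');s,_=snap('side','s2')
a=cv2.resize(i[140:216,265:365],None,fx=6,fy=6,interpolation=cv2.INTER_CUBIC)
b=cv2.resize(s[180:255,300:385],(600,530)[:0] or None,fx=6,fy=6,interpolation=cv2.INTER_CUBIC) if 0 else cv2.resize(s[190:250,310:380],None,fx=2.8,fy=2.4)
a=np.vstack([a,np.zeros((144,600,3),'u1')]);a[456:600,:196]=cv2.resize(b,(196,144))
cv2.imwrite('pics/c2.png',a[:,:,::-1])
E
```

```text
time_s: 6.07
eef_pos: [0.4415, 0.0298, 0.0545]
ee_rot: [-3.135, -0.003, 0.182]
contact_force: [-1.2, 10.0, 7.4]
gripper_width: 0.0129
finger_force: 59.5
```

View pics/c2.png

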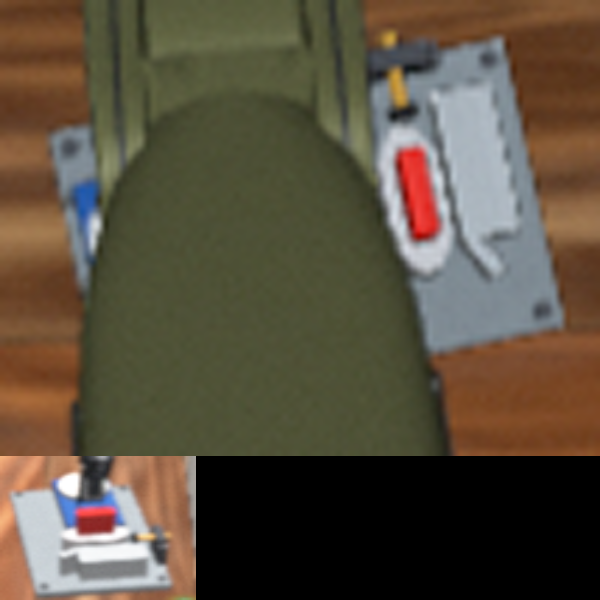

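Converted, 0.008 m / 0.6 = 0.0133, 0.006 m / 0.6 = 0.01.

```bash
echo '[[[0,0,0,0,0.0033,0,0],[0,0,0,0,0.0067,0,0],[0,0,0,0,0.01,0,0],[0,0,0,0,0.0133,0,0],[0,0,0,0,0.0133,0,0],[0,0,0,0,0.0133,0,0]]]' | python3 -m jog
echo '[[[0,0,0,0,-0.005,0,0],[0,0,0,0,-0.005,0,0.02],[0,0,0,0,-0.005,0,0.04],[0,0,0,0,-0.005,0,0.04],[0,0,0,0,-0.005,-0.0583,0.04],[0,0,0,0,-0.005,-0.1083,0.04],[0,0,0,-0.0667,-0.005,-0.1083,0.04],[0,0,0,-0.1333,-0.005,-0.1083,0.04],[0,0,0,-0.2,-0.005,-0.1083,0.04],[0,0,0,-0.25,-0.005,-0.1083,0.04]]]' | python3 -m jog
python3 - <<'E'
from h import *
i,d=snap('top','t3');s,_=snap('side','s3')
a=cv2.resize(i[140:216,265:365],None,fx=7.5,fy=7.5,interpolation=cv2.INTER_CUBIC)
cv2.imwrite('pics/c3.png',a[:,:,::-1])
E
```

```text
time_s: 6.67
eef_pos: [0.4429, 0.0223, 0.0545]
ee_rot: [-3.134, -0.003, 0.183]
contact_force: [-3.0, 11.5, 7.7]
gripper_width: 0.0128
finger_force: 59.6
time_s: 7.5
eef_pos: [0.2903, -0.0055, 0.1177]
ee_rot: [-3.141, 0.003, 0.181]
contact_force: [-1.2, 0.3, 0.8]
gripper_width: 0.0399
finger_force: 0.0
```

View pics/c3.png

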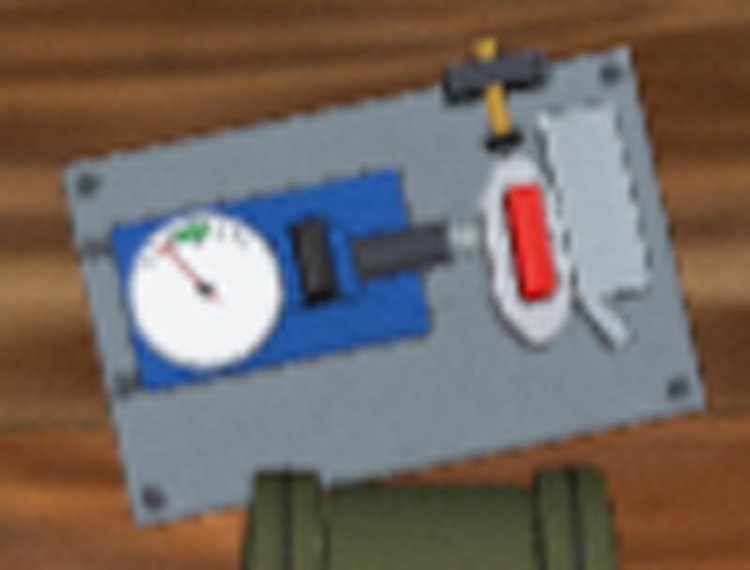

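Needle now points ~44° left of up versus 61.5° at rest: ≈0.31 rad; 4 mm more is needed.

Converted, 0.15 m / 0.6 = 0.25, 0.12 m / 0.6 = 0.2.

```bash
echo '[[[0,0,0,0.0667,0,0,0.04],[0,0,0,0.1333,0,0,0.04],[0,0,0,0.2,0,0,0.04],[0,0,0,0.25,0,0,0.04],[0,0,0,0.25,0,0.05,0.04],[0,0,0,0.25,0,0.105,0.04],[0,0,0,0.25,0,0.105,0.04],[0,0,0,0.25,0,0.105,0.04]]]' | python3 -m jog
echo '[[[0,0,0,0,0,0,0],[0,0,0,0,0,0,0],[0,0,0,0,0,0,0],[0,0,0,0,0,0,0],[0,0,0,0,0,0,0],[0,0,0,0,0,0,0]]]' | python3 -m jog 60
echo '[[[0,0,0,0,0.0033,0,0],[0,0,0,0,0.0067,0,0],[0,0,0,0,0.01,0,0],[0,0,0,0,0.0117,0,0],[0,0,0,0,0.0117,0,0],[0,0,0,0,0.0117,0,0]]]' | python3 -m jog
```

```text
time_s: 8.27
eef_pos: [0.4398, 0.0216, 0.0539]
ee_rot: [-3.141, 0.006, 0.181]
contact_force: [-0.3, -1.2, 0.0]
gripper_width: 0.0396
finger_force: 0.0
time_s: 8.77
eef_pos: [0.4431, 0.0221, 0.0571]
ee_rot: [-3.141, -0.004, 0.181]
contact_force: [-1.0, 1.7, 8.1]
gripper_width: 0.0132
finger_force: 59.9
time_s: 9.27
eef_pos: [0.4438, 0.0184, 0.0571]
ee_rot: [-3.134, -0.004, 0.183]
contact_force: [-3.0, 12.5, 8.6]
gripper_width: 0.0131
finger_force: 60.1
```

Converted, -0.15 m / 0.6 = -0.25, -0.12 m / 0.6 = -0.2.

```bash
echo '[[[0,0,0,0,-0.005,0,0],[0,0,0,0,-0.005,0,0.02],[0,0,0,0,-0.005,0,0.04],[0,0,0,0,-0.005,0,0.04],[0,0,0,0,-0.005,-0.0583,0.04],[0,0,0,0,-0.005,-0.1083,0.04],[0,0,0,-0.0667,-0.005,-0.1083,0.04],[0,0,0,-0.1333,-0.005,-0.1083,0.04],[0,0,0,-0.2,-0.005,-0.1083,0.04],[0,0,0,-0.25,-0.005,-0.1083,0.04]]]' | python3 -m jog
python3 - <<'E'
from h import *
i,d=snap('top','t4')
a=cv2.resize(i[140:216,265:365],None,fx=7.5,fy=7.5,interpolation=cv2.INTER_CUBIC)
cv2.imwrite('pics/c4.png',a[:,:,::-1])
P=cloud('top',d);hsv=cv2.cvtColor(i,cv2.COLOR_RGB2HSV);H,S=hsv[...,0],hsv[...,1]
m=np.zeros(d.shape,bool);m[155:190,320:345]=1
m&=((H<8)|(H>172))&(S>140)&(P[...,2]>.075);print(P[m].mean(0),cv2.minAreaRect(P[m][:,:2].astype('f4')*1000))
E
```

```text
time_s: 10.1
eef_pos: [0.2911, -0.0096, 0.1198]
ee_rot: [-3.141, 0.003, 0.18]
contact_force: [-0.2, -0.5, 0.3]
gripper_width: 0.04
finger_force: 0.0
[ 0.44711943 -0.06048407  0.08612235] ((447.40985107421875, -60.32597351074219), (38.49782943725586, 12.176531791687012), 6.590162754058838)
```

View pics/c4.png

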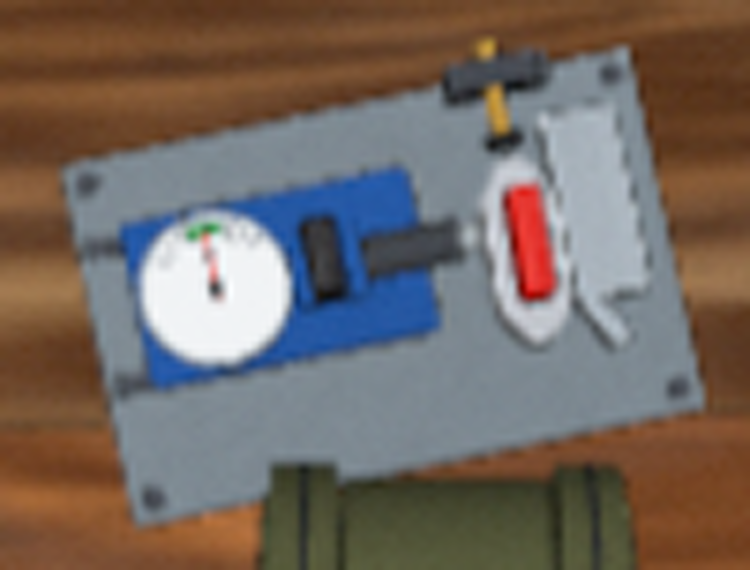

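Needle points mid-green (crop tip (205,237)), but the master may be turned a few degrees; comparing the fin's axis before/after.

Run:
```python
from h import *
for f in ('top0','t3','t4'):
    i=cv2.imread(f'pics/{f}.png').astype(float)
    c=i[155:190,322:348]
    wgt=np.clip(c[...,2]-np.maximum(c[...,0],c[...,1])-25,0,90)  # redness
    v,u=np.mgrid[155:190,322:348]
    P=np.array([atz('top',a,b,.087) for a,b in zip(u.ravel(),v.ravel())])[:,:2]
    W=wgt.ravel();mu=(W[:,None]*P).sum(0)/W.sum();C=np.cov(P.T,aweights=W);e=np.linalg.eigh(C)[1][:,1]
    print(f,mu.round(4),np.arctan(e[1]/e[0]).round(4))
    # light body+fin PCA not separable from anvil; blue head edge yaw for reference
    b=cv2.inRange(cv2.cvtColor(i.astype('u1'),cv2.COLOR_BGR2HSV),(100,140,60),(120,255,255));b[:, :270]=0;b[:,330:]=0;b[:150]=0;b[205:]=0
    cs=max(cv2.findContours(b,0,1)[0],key=cv2.contourArea)[:,0]
    q=np.array([atz('top',*p,.045)[:2] for p in cs]);print(' head',cv2.minAreaRect((q*1000).astype('f4')))
```

```text
top0 [ 0.4427 -0.0595] 0.162
 head ((439.163818359375, 38.51158905029297), (65.21320343017578, 79.9888687133789), 9.841955184936523)
t3 [ 0.4471 -0.06  ] 0.1422
 head ((441.9925537109375, 23.770795822143555), (65.26517486572266, 80.62531280517578), 10.464924812316895)
t4 [ 0.447  -0.0601] 0.1425Traceback (most recent call last):
  File "<stdin>", line 13, in <module>
  File "h.py", line 15, in atz
    ci=bot.camera_info(n);K=np.array(ci['camera_matrix']);E=np.linalg.inv(np.array(ci['extrinsics']))
ValueError: time passes only in moves, steps and waits
```

```bash
python3 -c "
from h import *
go(.4465,-.0598,.06,.165)"
```

```text
row [-0.001  0.011  0.015] [0.1519 0.0782 0.0568]
```

Converted, 0.151 m / 0.6 = 0.2517, 0.078 m / 0.6 = 0.13.

```bash
echo '[[[0,0,0,0.0583,0.0333,0,0.045],[0,0,0,0.1167,0.0667,0,0.045],[0,0,0,0.175,0.1,0,0.045],[0,0,0,0.2333,0.13,0,0.045],[0,0,0,0.2517,0.13,0,0.045],[0,0,0,0.2517,0.13,0.05,0.045],[0,0,0,0.2517,0.13,0.0917,0.045],[0,0,0,0.2517,0.13,0.0967,0.045],[0,0,0,0.2517,0.13,0.0967,0.045]]]' | python3 -m jog 20
echo '[[[0,0,0,0,0,0,0],[0,0,0,0,0,0,0],[0,0,0,0,0,0,0],[0,0,0,0,0,0,0],[0,0,0,0,0,0,0],[0,0,0,0,0,0,0]]]' | python3 -m jog
echo '[[[0,0,0,0,0.0017,0,0],[0,0,0,0,0.0033,0,0],[0,0,0,0,0.005,0,0],[0,0,0,0,0.005,0,0],[0,0,0,0,0.005,0,0]]]' | python3 -m jog
```

```text
time_s: 10.9
eef_pos: [0.4554, -0.0586, 0.0609]
ee_rot: [-3.14, 0.005, 0.181]
contact_force: [0.2, 0.5, 0.3]
gripper_width: 0.0449
finger_force: 0.0
time_s: 11.4
eef_pos: [0.459, -0.0595, 0.0638]
ee_rot: [3.139, -0.003, 0.181]
contact_force: [-0.8, -3.1, 7.1]
gripper_width: 0.0133
finger_force: 26.5
time_s: 11.82
eef_pos: [0.4591, -0.06, 0.0638]
ee_rot: [-3.138, -0.003, 0.182]
contact_force: [-1.2, 3.4, 8.0]
gripper_width: 0.0137
finger_force: 26.7
```

Converted, -0.009 m / 0.6 = -0.015, -0.002 m / 0.6 = -0.0033.

```bash
echo '[[[0,0,0,0,-0.0033,0,0],[0,0,0,0,-0.0033,0,0.02],[0,0,0,0,-0.0033,0,0.035],[0,0,0,0,-0.0033,0,0.035],[0,0,0,0,-0.0033,0,0.035],[0,0,0,-0.015,-0.0033,0,0.035],[0,0,0,-0.015,-0.0017,0,0.035],[0,0,0,-0.015,-0.0017,0,0.035],[0,0,0,-0.015,-0.0017,0,0.035],[0,0,0,-0.015,-0.0017,0,0.035],[0,0,0,-0.015,-0.0017,0,0.035]]]' | python3 -m jog
echo '[[[0,0,0,0,0,0,0],[0,0,0,0,0,0,0],[0,0,0,0,0,0,0],[0,0,0,0,0,0,0],[0,0,0,0,0,0,0],[0,0,0,0,0,0,0]]]' | python3 -m jog 40
```

```text
time_s: 12.73
eef_pos: [0.4493, -0.0624, 0.0623]
ee_rot: [-3.142, -0.0, 0.181]
contact_force: [-0.1, 0.5, 0.2]
gripper_width: 0.0351
finger_force: 0.0
time_s: 13.23
eef_pos: [0.4492, -0.062, 0.0624]
ee_rot: [-3.141, -0.0, 0.181]
contact_force: [-0.5, 2.6, 2.4]
gripper_width: 0.0131
finger_force: 40.2
```

Converted, -0.07 m / 0.6 = -0.1167, -0.065 m / 0.6 = -0.1083.

```bash
echo '[[[0,0,0,0,0,-0.0167,0],[0,0,0,0,0,-0.0417,0],[0,0,0,0,0,-0.075,0],[0,0,0,0,0,-0.1083,0],[0,0,0,0,0,-0.1167,0],[0,0,0,0,0,-0.1167,0]]]' | python3 -m jog; python3 -c "
from h import *
go(.404,-.3045,.13,.18)
go(.404,-.3045,.056,.18)"
```

```text
time_s: 13.73
eef_pos: [0.4501, -0.0628, 0.1331]
ee_rot: [3.14, -0.002, 0.181]
contact_force: [-0.3, -0.5, -4.0]
gripper_width: 0.0136
finger_force: 40.1
row [ 0.002 -0.002  0.001] [-0.0888  0.2294  0.0033]
row [ 0.002 -0.002  0.001] [-0.089   0.2293  0.0773]
```

Converted, 0.2293 m / 0.6 = 0.3822, 0.225 m / 0.6 = 0.375.

```bash
echo '[[[0,0,0,-0.0167,0.05,0,0],[0,0,0,-0.0333,0.1083,0,0],[0,0,0,-0.0583,0.1667,0,0],[0,0,0,-0.0833,0.225,0,0],[0,0,0,-0.1083,0.2833,0,0],[0,0,0,-0.1333,0.3417,0,0],[0,0,0,-0.145,0.375,0,0],[0,0,0,-0.1483,0.3822,0,0],[0,0,0,-0.1483,0.3822,0,0],[0,0,0,-0.1483,0.3822,0.05,0],[0,0,0,-0.1483,0.3822,0.1,0],[0,0,0,-0.1483,0.3822,0.1167,0]]]' | python3 -m jog
echo '[[[0,0,0,0,0,0.005,0],[0,0,0,0,0,0.0083,0],[0,0,0,0,0,0.0117,0],[0,0,0,0,0,0.0117,0]]]' | python3 -m jog
```

```text
time_s: 14.73
eef_pos: [0.3999, -0.3004, 0.058]
ee_rot: [-3.136, 0.005, 0.182]
contact_force: [-1.7, 1.8, -4.2]
gripper_width: 0.0131
finger_force: 40.5
time_s: 15.07
eef_pos: [0.4035, -0.3039, 0.0559]
ee_rot: [3.141, -0.001, 0.182]
contact_force: [-0.2, 0.1, -3.3]
gripper_width: 0.0129
finger_force: 40.6
```

Converted, -0.075 m / 0.6 = -0.125, -0.07 m / 0.6 = -0.1167.

```bash
echo '[[[0,0,0,0,0,0.0017,0],[0,0,0,0,0,0.0025,0],[0,0,0,0,0,0.0025,0],[0,0,0,0,0,0.0017,0.02],[0,0,0,0,0,0,0.04],[0,0,0,0,0,0,0.045],[0,0,0,0,0,-0.05,0.045],[0,0,0,0,0,-0.1167,0.045],[0,0,0,0,0,-0.125,0.045],[0,0,0,0,0,-0.125,0.045]]]' | python3 -m jog 
echo '[[[0,0,0,-0.0333,-0.0667,0,0.045],[0,0,0,-0.0667,-0.1333,0,0.045],[0,0,0,-0.1,-0.2,0,0.045],[0,0,0,-0.1167,-0.2667,0,0.045],[0,0,0,-0.1333,-0.3333,0,0.045],[0,0,0,-0.15,-0.4,0,0.045],[0,0,0,-0.15,-0.4667,0,0.045],[0,0,0,-0.15,-0.5333,0,0.045],[0,0,0,-0.15,-0.6,0,0.045],[0,0,0,-0.15,-0.6,0,0.045]]]' | python3 -m jog
python3 - <<'E'
from h import *
i,d=snap('top','t5');snap('side','s5')
a=cv2.resize(i[140:216,265:365],None,fx=5,fy=5,interpolation=cv2.INTER_CUBIC)
b=cv2.resize(i[150:226,375:455],(300,380)[:0] or None,fx=3.5,fy=5) if 0 else cv2.resize(i[158:218,384:444],(300,300),interpolation=cv2.INTER_CUBIC)
o=np.zeros((380,800,3),'u1');o[:,:500]=a;o[:300,500:]=b
cv2.imwrite('pics/c5.png',o[:,:,::-1])
# spacer fin: fine position via depth
P=cloud('top',d);m=np.zeros(d.shape,bool);m[172:210,205:235]=1
for zl in (.03,.062):
    k=m&(P[...,2]>zl)&(P[...,2]<.09);q=P[k][:,:2];r=cv2.minAreaRect(q.astype('f4')*1000);print(len(q),r)
E
```

```text
time_s: 15.9
eef_pos: [0.4051, -0.3059, 0.1334]
ee_rot: [3.136, -0.005, 0.181]
contact_force: [0.4, -0.2, -0.2]
gripper_width: 0.045
finger_force: 0.0
time_s: 16.73
eef_pos: [0.2469, 0.0387, 0.1294]
ee_rot: [-3.139, 0.001, 0.193]
contact_force: [0.8, -0.5, 0.3]
gripper_width: 0.0449
finger_force: 0.0
223 ((406.65478515625, 280.86468505859375), (73.96192932128906, 30.813339233398438), 25.180042266845703)
80 ((406.9579162597656, 280.6156921386719), (44.241058349609375, 14.12867259979248), 24.668649673461914)
```

View pics/c5.png

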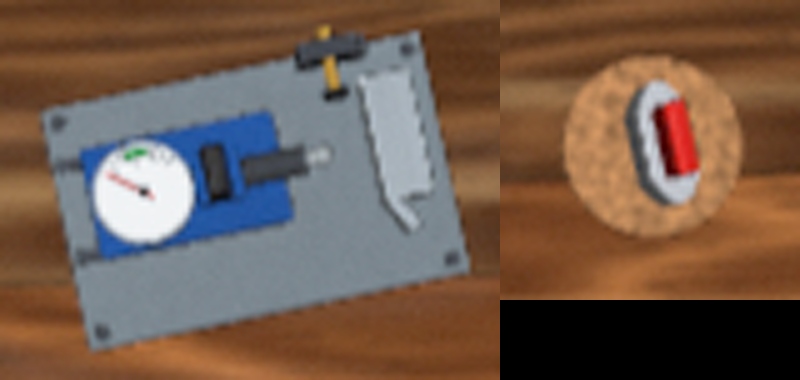

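Master stands upright on the cork (inset fin (678,135), disc centre (654,147)); the gauge is free and the needle back at rest. Now the spacer.

```bash
echo '[[[0,0,0,0,0,0,0.045]]]' | python3 -m jog; python3 -c "
from h import *
go(.4068,.2807,.13,.435)
go(.4068,.2807,.048,.435)"
```

```text
time_s: 16.92
eef_pos: [0.2492, 0.0336, 0.1298]
ee_rot: [3.141, 0.001, 0.182]
contact_force: [-0.8, -0.6, -0.8]
gripper_width: 0.0449
finger_force: 0.0
row [ 0.001  0.001 -0.253] [ 0.1997 -0.2145 -0.0005]
row [ 0.001  0.001 -0.253] [ 0.1997 -0.2146  0.0815]
```

Converted, -0.2145 m / 0.6 = -0.3575, 0.1997 m / 0.6 = 0.3328, -0.253 rad / 3.1416 = -0.0805.

```bash
echo '[[[0,0,-0.0796,0.0333,-0.05,0,0.045],[0,0,-0.0796,0.0833,-0.0917,0,0.045],[0,0,-0.0796,0.125,-0.1417,0,0.045],[0,0,-0.0796,0.1667,-0.1917,0,0.045],[0,0,-0.0805,0.2167,-0.2333,0,0.045],[0,0,-0.0805,0.2583,-0.275,0,0.045],[0,0,-0.0805,0.3,-0.3167,0,0.045],[0,0,-0.0805,0.3328,-0.3575,0,0.045],[0,0,-0.0805,0.3328,-0.3575,0,0.045],[0,0,-0.0805,0.3328,-0.3575,0,0.045]]]' | python3 -m jog
echo '[[[0,0,0,0,0,0.0583,0.045],[0,0,0,0,0,0.1083,0.045],[0,0,0,0,0,0.1333,0.045],[0,0,0,0,0,0.1333,0.045],[0,0,0,0,0,0.1333,0],[0,0,0,0,0,0.1333,0],[0,0,0,0,0,0.1333,0],[0,0,0,0,0,0.1333,0],[0,0,0,0,0,0.1333,0],[0,0,0,0,0,0.1333,0],[0,0,0,0,0,0.1333,0]]]' | python3 -m jog 40
```

```text
time_s: 17.75
eef_pos: [0.4318, 0.2375, 0.1296]
ee_rot: [-3.109, 0.001, 0.483]
contact_force: [-0.4, 0.7, -1.0]
gripper_width: 0.0452
finger_force: 0.0
time_s: 18.67
eef_pos: [0.4285, 0.2401, 0.0508]
ee_rot: [-3.107, -0.0, 0.49]
contact_force: [-0.2, 0.1, -0.7]
gripper_width: 0.0
finger_force: 0.0
```

Converted, -0.08 m / 0.6 = -0.1333, -0.06 m / 0.6 = -0.1.

```bash
echo '[[[0,0,0,0,0,-0.05,0],[0,0,0,0,0,-0.1,0.03],[0,0,0,0,0,-0.1333,0.045],[0,0,0,0,0,-0.1333,0.045],[0,0,0,0,0,-0.1333,0.045]]]' | python3 -m jog
python3 - <<'E'
from h import *
print(bot.read_state()['joint_positions'].round(3))
i,d=snap('top','t6');s,_=snap('side','s6')
o=np.zeros((600,800,3),'u1');o[:400,:400]=cv2.resize(i[140:240,150:250],(400,400));o[:400,400:]=cv2.resize(s[110:210,290:390],(400,400))
cv2.imwrite('pics/c6.png',o[:400,:,::-1])
E
```

```text
time_s: 19.08
eef_pos: [0.4306, 0.2381, 0.1316]
ee_rot: [-3.107, -0.003, 0.489]
contact_force: [0.5, -0.7, -0.5]
gripper_width: 0.0445
finger_force: 0.0
[ 0.483  0.269 -0.401  0.898  0.034  3.135]
```

View pics/c6.png

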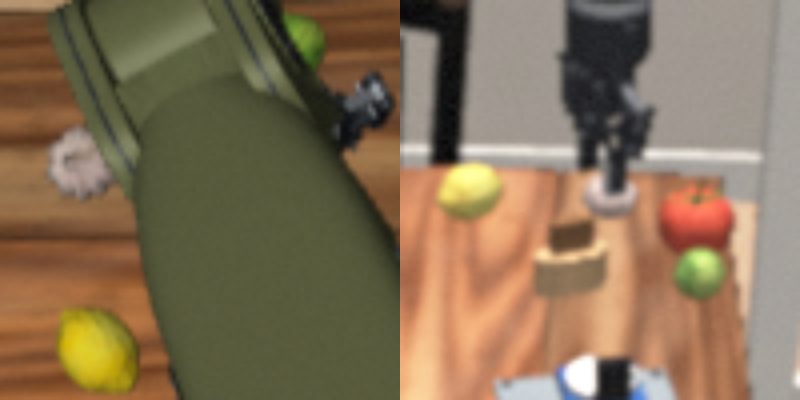

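Wrist joint 6 is at its limit (3.135); the spacer, seen standing untouched in the side inset (570,260), needs the half-turned grasp. Turning the wrist.

Converted, -1.5 rad / 3.1416 = -0.4775.

```bash
echo '[[[0,0,-0.4775,0,0,0,0.045],[0,0,-0.4775,0,0,0,0.045],[0,0,-0.4775,0,0,0,0.045],[0,0,-0.4775,0,0,0,0.045],[0,0,-0.4775,0,0,0,0.045],[0,0,-0.4775,0,0,0,0.045],[0,0,-0.4775,0,0,0,0.045],[0,0,-0.4775,0,0,0,0.045],[0,0,-0.4775,0,0,0,0.045],[0,0,-0.4775,0,0,0,0.045],[0,0,-0.4775,0,0,0,0.045],[0,0,-0.4775,0,0,0,0.045]]]' | python3 -m jog; python3 -c "
from h import *
go(.4068,.2807,.13,.435+np.pi)"
```

```text
time_s: 20.18
eef_pos: [0.4283, 0.2369, 0.1286]
ee_rot: [-3.135, -0.034, 1.995]
contact_force: [0.7, -0.3, 0.1]
gripper_width: 0.0449
finger_force: 0.0
row [ 0.022 -0.032 -1.581] [ 0.0488 -0.0015  0.0003]
```

Careful with the scale: shifts go in shares of 0.6 m and turns go in shares of pi rad. That gives: 0.0488 m / 0.6 = 0.0813, 0.025 m / 0.6 = 0.0417, -1.581 rad / 3.1416 = -0.5032.

```bash
echo '[[[0.007,-0.0102,-0.5032,0.0417,0,0,0.045],[0.007,-0.0102,-0.5032,0.0813,-0.0025,0,0.045],[0.007,-0.0102,-0.5032,0.0813,-0.0025,0,0.045],[0.007,-0.0102,-0.5032,0.0813,-0.0025,0,0.045],[0.007,-0.0102,-0.5032,0.0813,-0.0025,0,0.045],[0.007,-0.0102,-0.5032,0.0813,-0.0025,0,0.045],[0.007,-0.0102,-0.5032,0.0813,-0.0025,0,0.045],[0.007,-0.0102,-0.5032,0.0813,-0.0025,0,0.045],[0.007,-0.0102,-0.5032,0.0813,-0.0025,0,0.045],[0.007,-0.0102,-0.5032,0.0813,-0.0025,0,0.045],[0.007,-0.0102,-0.5032,0.0813,-0.0025,0,0.045],[0.007,-0.0102,-0.5032,0.0813,-0.0025,0,0.045]]]' | python3 -m jog; echo '[[[0,0,0,0,0,0,0.045],[0,0,0,0,0,0,0.045]]]' | python3 -m jog;python3 -c "
from h import *
go(.4068,.2807,.048,.435+np.pi)"
```

```text
time_s: 21.18
eef_pos: [0.4072, 0.2807, 0.1303]
ee_rot: [3.142, -0.002, -2.788]
contact_force: [-0.1, 0.0, 0.2]
gripper_width: 0.0449
finger_force: 0.0
time_s: 21.35
eef_pos: [0.4074, 0.2809, 0.1307]
ee_rot: [3.141, -0.001, -2.797]
contact_force: [0.1, -0.5, -0.1]
gripper_width: 0.045
finger_force: 0.0
row [ 0.    -0.001 -0.091] [ 0.0006 -0.      0.0827]
```

Converted, 0.082 m / 0.6 = 0.1367, 0.08 m / 0.6 = 0.1333, -0.091 rad / 3.1416 = -0.029.

```bash
echo '[[[0,0,-0.029,0,0,0.05,0.045],[0,0,-0.029,0,0,0.1,0.045],[0,0,-0.029,0,0,0.1333,0.045],[0,0,-0.029,0,0,0.1367,0.045],[0,0,-0.029,0,0,0.1367,0.045],[0,0,-0.029,0,0,0.1367,0],[0,0,-0.029,0,0,0.1367,0],[0,0,-0.029,0,0,0.1367,0],[0,0,-0.029,0,0,0.1367,0],[0,0,-0.029,0,0,0.1367,0],[0,0,-0.029,0,0,0.1367,0],[0,0,-0.029,0,0,0.1367,0]]]' | python3 -m jog 40; echo '[[[0,0,0,0,0,0,0]]]' | python3 -m jog
```

```text
time_s: 22.35
eef_pos: [0.4096, 0.2824, 0.0514]
ee_rot: [3.14, 0.005, -2.703]
contact_force: [-0.6, 0.4, 5.9]
gripper_width: 0.0131
finger_force: 42.9
time_s: 22.43
eef_pos: [0.4096, 0.2824, 0.0514]
ee_rot: [3.14, 0.005, -2.703]
contact_force: [-0.8, 0.4, 6.5]
gripper_width: 0.0131
finger_force: 42.9
```

Converted, -0.115 m / 0.6 = -0.1917, -0.11 m / 0.6 = -0.1833.

```bash
echo '[[[0,0,0,0,0,-0.05,0],[0,0,0,0,0,-0.1167,0],[0,0,0,0,0,-0.1833,0],[0,0,0,0,0,-0.1917,0],[0,0,0,0,0,-0.1917,0]]]' | python3 -m jog; python3 -c "
from h import *
go(.4093,-.0651,.16,.18+np.pi)"
```

```text
time_s: 22.85
eef_pos: [0.4104, 0.2828, 0.1681]
ee_rot: [3.14, 0.009, -2.703]
contact_force: [0.3, -0.0, -2.3]
gripper_width: 0.0131
finger_force: 41.9
row [0.003 0.008 0.258] [ 0.1487 -0.3146  0.0062]
```

Converted, -0.3146 m / 0.6 = -0.5243, -0.3 m / 0.6 = -0.5, 0.008 rad / 3.1416 = 0.0025.

```bash
echo '[[[0.001,0.0025,0.0821,0.025,-0.05,0,0],[0.001,0.0025,0.0821,0.05,-0.1083,0,0],[0.001,0.0025,0.0821,0.075,-0.1667,0,0],[0.001,0.0025,0.0821,0.1,-0.2167,0,0],[0.001,0.0025,0.0821,0.1283,-0.275,0,0],[0.001,0.0025,0.0821,0.1583,-0.3333,0,0],[0.001,0.0025,0.0821,0.1833,-0.3917,0,0],[0.001,0.0025,0.0821,0.2083,-0.45,0,0],[0.001,0.0025,0.0821,0.2333,-0.5,0,0],[0.001,0.0025,0.0821,0.2478,-0.5243,0,0],[0.001,0.0025,0.0821,0.2478,-0.5243,0,0],[0.001,0.0025,0.0821,0.2478,-0.5243,0,0]]]' | python3 -m jog;echo '[[[0,0,0,0,0,0,0],[0,0,0,0,0,0,0]]]' | python3 -m jog; python3 -c "
from h import *
go(.4093,-.0651,.067,.18+np.pi)"
```

```text
time_s: 23.85
eef_pos: [0.4056, -0.067, 0.1628]
ee_rot: [-3.141, -0.009, -2.964]
contact_force: [-0.2, 0.1, -1.4]
gripper_width: 0.0132
finger_force: 41.8
time_s: 24.02
eef_pos: [0.4066, -0.0656, 0.1637]
ee_rot: [-3.14, -0.008, -2.96]
contact_force: [0.0, -0.7, -2.3]
gripper_width: 0.0129
finger_force: 41.8
row [-0.002 -0.008  0.002] [-0.0034  0.0002  0.0967]
```

Converted, 0.095 m / 0.6 = 0.1583, 0.093 m / 0.6 = 0.155, -0.01 rad / 3.1416 = -0.0032.

```bash
echo '[[[0,-0.0032,0,-0.005,0,0.05,0],[0,-0.0032,0,-0.005,0,0.1,0],[0,-0.0032,0,-0.005,0,0.1417,0],[0,-0.0032,0,-0.005,0,0.155,0],[0,-0.0032,0,-0.005,0,0.1583,0],[0,-0.0032,0,-0.005,0,0.1583,0],[0,-0.0032,0,-0.005,0,0.1583,0]]]' | python3 -m jog
python3 - <<'E'
from h import *
i,d=snap('top','t7');s,_=snap('side','s7')
o=np.zeros((456,800,3),'u1');o[:380,:400]=cv2.resize(i[140:235,275:375],(400,380));o[:400,400:]=cv2.resize(s[180:260,305:385],(400,400),interpolation=cv2.INTER_CUBIC)
cv2.imwrite('pics/c7.png',o[:,:,::-1])
E
```

```text
time_s: 24.6
eef_pos: [0.4109, -0.0662, 0.0705]
ee_rot: [-3.138, 0.006, -2.96]
contact_force: [-0.2, -0.0, -1.2]
gripper_width: 0.013
finger_force: 41.7
```

View pics/c7.png

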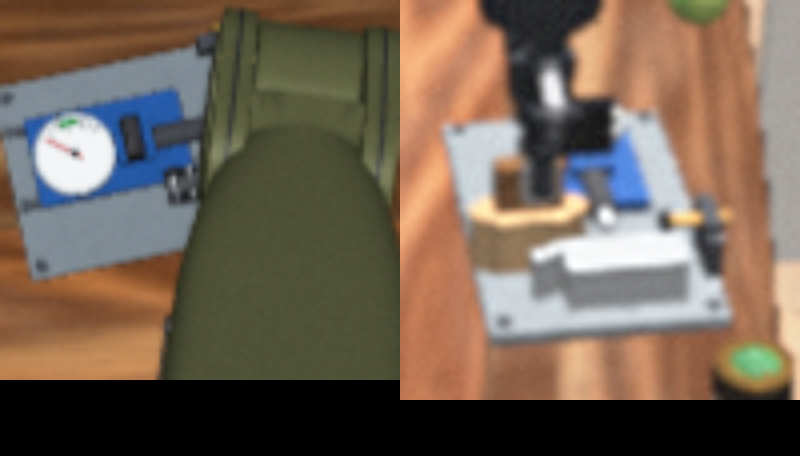

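Side inset: spacer hovers just above the bed with its nose (588,205) short of the plunger (605,215), anvil in the foreground; dial visible top left. Lower it.

Converted, 0.006 m / 0.6 = 0.01, 0.005 m / 0.6 = 0.0083.

```bash
echo '[[[0,0,0,0,0,0.005,0],[0,0,0,0,0,0.0083,0],[0,0,0,0,0,0.01,0],[0,0,0,0,0,0.01,0],[0,0,0,0,0,0.01,0]]]' | python3 -m jog; echo '[[[0,0,0,0,0,0.0017,0],[0,0,0,0,0,0.0033,0],[0,0,0,0,0,0.0033,0]]]' | python3 -m jog
```

```text
time_s: 25.12
eef_pos: [0.4096, -0.0664, 0.0634]
ee_rot: [-3.139, 0.004, -2.961]
contact_force: [-0.5, -0.3, -0.8]
gripper_width: 0.0129
finger_force: 41.9
time_s: 25.37
eef_pos: [0.4108, -0.0667, 0.0633]
ee_rot: [-3.138, 0.006, -2.961]
contact_force: [-3.7, 0.4, 16.1]
gripper_width: 0.0131
finger_force: 44.2
```

Converted, -0.02 m / 0.6 = -0.0333, -0.016 m / 0.6 = -0.0267.

```bash
echo '[[[0,0,0,0,0,-0.0025,0],[0,0,0,-0.0067,0,-0.0025,0],[0,0,0,-0.0133,0,-0.0025,0],[0,0,0,-0.02,0,-0.0025,0],[0,0,0,-0.0267,0,-0.0025,0],[0,0,0,-0.0333,0,-0.0025,0],[0,0,0,-0.0333,0,-0.0025,0]]]' | python3 -m jog
```

```text
time_s: 25.95
eef_pos: [0.4311, -0.0632, 0.0633]
ee_rot: [-3.137, 0.005, -2.961]
contact_force: [0.8, -0.8, 4.0]
gripper_width: 0.0133
finger_force: 42.6
```

Converted, -0.015 m / 0.6 = -0.025, -0.001 m / 0.6 = -0.0017.

```bash
echo '[[[0,0,0,-0.005,0,0,0],[0,0,0,-0.01,0,0,0],[0,0,0,-0.015,-0.0008,0,0],[0,0,0,-0.02,-0.0017,0,0],[0,0,0,-0.025,-0.0025,0,0],[0,0,0,-0.025,-0.0025,0,0]]]' | python3 -m jog
```

```text
time_s: 26.45
eef_pos: [0.4457, -0.0624, 0.0634]
ee_rot: [-3.137, 0.005, -2.962]
contact_force: [0.5, -3.4, 4.5]
gripper_width: 0.0133
finger_force: 42.6
```

```bash
for k in 1; do echo '[[[0,0,0,-0.0017,0,0,0],[0,0,0,-0.0033,0,0,0],[0,0,0,-0.005,0,0,0],[0,0,0,-0.0067,0,0,0],[0,0,0,-0.0067,0,0,0]]]' | python3 -m jog; echo '[[[0,0,0,-0.0017,0,0,0],[0,0,0,-0.0033,0,0,0],[0,0,0,-0.005,0,0,0],[0,0,0,-0.005,0,0,0]]]' | python3 -m jog;done
```

```text
time_s: 26.87
eef_pos: [0.4489, -0.0615, 0.0633]
ee_rot: [-3.137, 0.004, -2.962]
contact_force: [-0.5, -2.5, 5.7]
gripper_width: 0.0134
finger_force: 42.6
time_s: 27.2
eef_pos: [0.4518, -0.061, 0.0633]
ee_rot: [-3.137, 0.004, -2.961]
contact_force: [-1.7, -3.1, 4.6]
gripper_width: 0.0134
finger_force: 42.6
```

Converted, -0.002 m / 0.6 = -0.0033, -0.001 m / 0.6 = -0.0017.

```bash
echo '[[[0,0,0,-0.0017,0,0,0],[0,0,0,-0.0033,0,0,0],[0,0,0,-0.0033,0,0,0]]]' | python3 -m jog; echo '[[[0,0,0,-0.0017,0,0,0],[0,0,0,-0.0033,0,0,0],[0,0,0,-0.0033,0,0,0]]]' | python3 -m jog
```

```text
time_s: 27.45
eef_pos: [0.4537, -0.0606, 0.0633]
ee_rot: [-3.137, 0.004, -2.961]
contact_force: [-0.5, -2.9, 5.3]
gripper_width: 0.0133
finger_force: 42.6
time_s: 27.7
eef_pos: [0.4557, -0.0603, 0.0634]
ee_rot: [-3.137, 0.004, -2.961]
contact_force: [-0.8, -3.3, 5.2]
gripper_width: 0.0135
finger_force: 42.6
```

```bash
echo '[[[0,0,0,-0.0017,0,0,0],[0,0,0,-0.0033,0,0,0],[0,0,0,-0.0033,0,0,0]]]' | python3 -m jog
```

```text
time_s: 27.95
eef_pos: [0.4572, -0.0599, 0.0633]
ee_rot: [-3.137, 0.003, -2.961]
contact_force: [-1.5, -3.2, 6.4]
gripper_width: 0.013
finger_force: 42.9
```

Converted, -0.002 m / 0.6 = -0.0033, -0.001 m / 0.6 = -0.0017.

```bash
echo '[[[0,0,0,-0.0017,0,0,0],[0,0,0,-0.0033,0,0,0],[0,0,0,-0.0033,0,0,0]]]' | python3 -m jog; echo '[[[0,0,0,-0.0017,0,0,0],[0,0,0,-0.0033,0,0,0],[0,0,0,-0.0033,0,0,0]]]' | python3 -m jog
```

```text
time_s: 28.2
eef_pos: [0.4579, -0.0598, 0.0634]
ee_rot: [-3.137, 0.001, -2.962]
contact_force: [-3.9, -3.1, 9.3]
gripper_width: 0.013
finger_force: 43.4
time_s: 28.45
eef_pos: [0.4585, -0.0597, 0.0634]
ee_rot: [-3.137, -0.001, -2.962]
contact_force: [-8.1, -4.6, 13.6]
gripper_width: 0.0132
finger_force: 44.0
```

Converted, -0.0014 m / 0.6 = -0.0023, -0.0007 m / 0.6 = -0.0012.

```bash
echo '[[[0,0,0,-0.0012,0,-0.0005,0],[0,0,0,-0.0023,0,-0.0008,0],[0,0,0,-0.0023,0,-0.0008,0]]]' | python3 -m jog; echo '[[[0,0,0,0,0,0,0],[0,0,0,0,0,0,0],[0,0,0,0,0,0,0],[0,0,0,0,0,0,0]]]' | python3 -m jog
```

```text
time_s: 28.7
eef_pos: [0.4588, -0.0595, 0.0635]
ee_rot: [-3.137, -0.003, -2.962]
contact_force: [-8.3, -4.7, 13.1]
gripper_width: 0.0133
finger_force: 43.7
time_s: 29.03
eef_pos: [0.4588, -0.0595, 0.0635]
ee_rot: [-3.137, -0.003, -2.962]
contact_force: [-8.6, -4.7, 13.6]
gripper_width: 0.0133
finger_force: 43.7
```

Converted, -0.0012 m / 0.6 = -0.002, -0.0006 m / 0.6 = -0.001.

```bash
echo '[[[0,0,0,-0.001,0,0,0],[0,0,0,-0.002,0,0,0],[0,0,0,-0.002,0,0,0],[0,0,0,-0.002,0,0,0]]]' | python3 -m jog; echo '[[[0,0,0,0,0,0,0],[0,0,0,0,0,0,0],[0,0,0,0,0,0,0],[0,0,0,0,0,0,0],[0,0,0,0,0,0,0],[0,0,0,0,0,0,0],[0,0,0,0,0,0,0],[0,0,0,0,0,0,0],[0,0,0,0,0,0,0],[0,0,0,0,0,0,0],[0,0,0,0,0,0,0],[0,0,0,0,0,0,0]]]' | python3 -m jog
```

```text
time_s: 29.37
eef_pos: [0.4591, -0.0595, 0.0635]
ee_rot: [-3.137, -0.005, -2.962]
contact_force: [-10.3, -5.4, 15.3]
gripper_width: 0.0132
finger_force: 44.2
time_s: 30.37
eef_pos: [0.4592, -0.0595, 0.0635]
ee_rot: [-3.137, -0.005, -2.962]
contact_force: [-8.8, -5.3, 15.1]
gripper_width: 0.0132
finger_force: 44.2
```

Converted, -0.001 m / 0.6 = -0.0017, -0.0006 m / 0.6 = -0.001.

```bash
echo '[[[0,0,0,-0.0008,0,-0.0005,0],[0,0,0,-0.0017,0,-0.001,0],[0,0,0,-0.0017,0,-0.001,0],[0,0,0,-0.0017,0,-0.001,0]]]' | python3 -m jog; echo '[[[0,0,0,0,0,0,0],[0,0,0,0,0,0,0],[0,0,0,0,0,0,0],[0,0,0,0,0,0,0],[0,0,0,0,0,0,0],[0,0,0,0,0,0,0],[0,0,0,0,0,0,0],[0,0,0,0,0,0,0],[0,0,0,0,0,0,0],[0,0,0,0,0,0,0],[0,0,0,0,0,0,0],[0,0,0,0,0,0,0]]]' | python3 -m jog
```

```text
time_s: 30.7
eef_pos: [0.4594, -0.0594, 0.0636]
ee_rot: [-3.137, -0.006, -2.962]
contact_force: [-9.7, -6.4, 12.2]
gripper_width: 0.0133
finger_force: 43.6
time_s: 31.7
eef_pos: [0.4594, -0.0594, 0.0636]
ee_rot: [-3.137, -0.006, -2.962]
contact_force: [-10.6, -7.0, 11.3]
gripper_width: 0.013
finger_force: 43.6
```

```bash
echo '[[[0,0,0,0.0033,-0.0017,0,0],[0,0,0,0.0067,-0.0033,-0.0008,0],[0,0,0,0.0067,-0.005,-0.0017,0],[0,0,0,0.0067,-0.005,-0.0017,0],[0,0,0,0.0067,-0.005,-0.0017,0]]]' | python3 -m jog
```

```text
time_s: 32.12
eef_pos: [0.4581, -0.0605, 0.0639]
ee_rot: [3.141, -0.002, -2.961]
contact_force: [-5.4, 2.1, -2.4]
gripper_width: 0.0133
finger_force: 41.9
```

Converted, 0.11 m / 0.6 = 0.1833, -0.08 m / 0.6 = -0.1333.

```bash
echo '[[[0,0,0,0.0017,0.0008,0.0008,0],[0,0,0,0.0017,0.0008,0.0008,0],[0,0,0,0.0017,0.0008,0.0008,0.02],[0,0,0,0.0017,0.0008,0,0.04],[0,0,0,0.0017,0.0008,0,0.045],[0,0,0,0.0017,0.0008,0,0.045],[0,0,0,0.0017,0.0008,-0.05,0.045],[0,0,0,0.0017,0.0008,-0.1,0.045],[0,0,0,0.0017,0.0008,-0.1333,0.045],[0,0,0,0.05,0.0008,-0.1333,0.045],[0,0,0,0.1167,0.0008,-0.1333,0.045],[0,0,0,0.1833,0.0008,-0.1333,0.045]]]' | python3 -m jog
echo '[[[0,0,0,0.0667,0,0,0.045],[0,0,0,0.1,0,0,0.045],[0,0,0,0.1,0,0,0.045]]]' | python3 -m jog
python3 - <<'E'
from h import *
i,d=snap('top','t8');s,_=snap('side','s8')
o=np.zeros((570,800,3),'u1');o[:456,:600]=cv2.resize(i[140:216,265:365],(600,456),interpolation=cv2.INTER_CUBIC)
o[:200,600:]=cv2.resize(s[180:260,305:385],(200,200));o[200:400,600:]=cv2.resize(i[158:218,384:444],(200,200))
cv2.imwrite('pics/c8.png',o[:456,:,::-1])
E
```

```text
time_s: 33.12
eef_pos: [0.3536, -0.0812, 0.1457]
ee_rot: [-3.137, 0.007, -2.96]
contact_force: [-1.6, -0.7, 0.7]
gripper_width: 0.0447
finger_force: 0.0
time_s: 33.37
eef_pos: [0.2886, -0.0911, 0.1442]
ee_rot: [-3.14, 0.001, -2.964]
contact_force: [0.6, -0.6, -1.1]
gripper_width: 0.0453
finger_force: 0.0
```

View pics/c8.png

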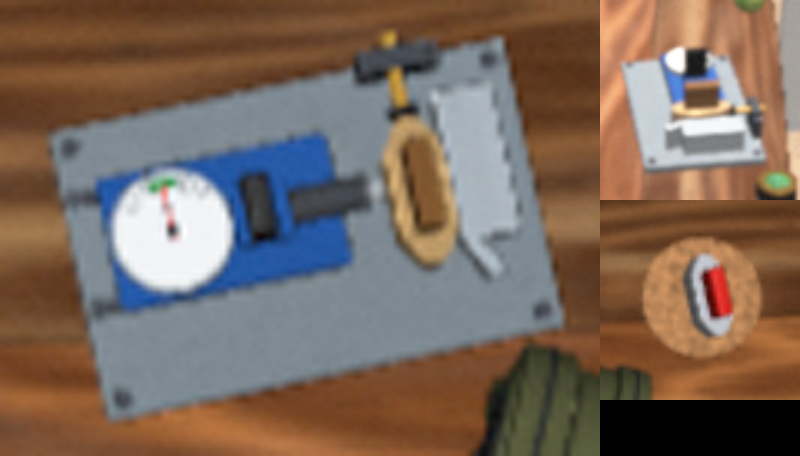

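The needle is mid-green (crop tip (165,190)). The spacer is flat, flush on the anvil and against the buffer at (402,112), and the master is still upright on the cork. Handing in.

```bash
python3 -c "
from rig import bot
print(bot.job_done())"
```

```text
the job is handed in; nothing more can be done
None
```

I handed the job in at about 33 s. The gauge is zeroed, the master stands on the cork mat, and the spacer sits flush in the throat with the needle mid-green. The press on the buffer was held for a second at roughly 7–9 N; that is an estimate from wrist force less friction, and no verdict came back.

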